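# Check a culture jar's pressure with a push-on gauge

### The arm

A 6-joint arm with a two-finger parallel gripper is mounted at the origin on the work surface. World frame = base frame: x ahead of the robot, y to its left, z up, the work surface at z = 0. Lengths are in mm, angles in rad, forces in N, time in s.
With the tool pointing down it reaches from about 275 to 850 mm from the base axis. Payload 5.2 kg.
Tool frame: the origin (TCP) lies midway between the tips of the shut fingers; the grasp point (between the pads) lies 19 mm behind it; z points along the fingers, y is the line along which they close (so a half turn about z gives the same grasp; the last joint's range is limited). The gripper opens to 85 mm and grips with 20 to 120 N. Pads are 22 mm wide; open, the fingers measure 114 mm over their backs; the gripper's body (76 mm by 85 mm) begins 54 mm behind the grasp point. The pads swing forward as they close: fully open they stand 13 mm farther back than shut.
Start: joints at [1.089, 0.259, 1.535, -0, 1.348, -0.203], TCP at [151.339, 528.774, 231.31] pointing down, gripper open.
Joint ranges: [-3.14, 3.14], [-0.91, 2.08], [0.19, 2.58], [-1.22, 4.36], [0.22, 2.71], [-3.12, 3.12]. Speed limits (rad/s): [2.57, 2.57, 3.14, 3.14, 3.14, 3.14].

### API

Orientations are given as a 3x3 rotation matrix whose columns are the frame's x, y, z axes.
In Python, from rig import arm, kin, monitor, imaging, models gives the robot as it stands. Calls block until the motion is done:
- arm.reach(position, orientation): joint-space move of the TCP to a pose.
- arm.move_l(position, speed=150, rot=None, until_force=None): straight line of the TCP; rot=None keeps the orientation; speed is the mean speed in mm/s. With until_force (N) it stops when the force on the tool has changed by that much, and returns True; else False.
- arm.set_joints(angles): joint-space move.
- arm.set_gripper(opening, f_grip=None): finger opening in mm; f_grip is the grip in N (None keeps the last); returns when the fingers have stopped.
- arm.wait(seconds).
- kin.ik(position, orientation): joint angles nearest the present ones, or None.
- monitor.get_state(): the state.
- imaging.grab_frame(name): name is "scene" or "top" or "wrist"; returns the picture (384x512x3 uint8, red, green, blue); there is no depth.
- imaging.camera_info(name): a dict with "camera_matrix" (3x3 intrinsics, pixels), "rvec" (rotation vector, rad) and "tvec" (3), from world to camera coordinates, as OpenCV has them. Camera axes: x right, y down, z forward; pixel columns grow to the right and rows downward; lengths in mm; the calibration is good to about 2 mm. A picture is of the moment at which its call begins: read the wrist's pose just before it. camera_info takes no time and is no camera call; for the wrist camera it gives the pose at the moment of the call.
A pose or a line that the arm cannot do raises arm.IKError and nothing moves.
- arm.close_job(): hands the job in; it is judged then, once.
Trained networks look in the newest picture that a camera, given by its name, has taken for a name from the list of things; names that differ only in an ending like _2 or _b are one class to them, and where a whole thing is asked for, a point or a joint stands for the part that bears it (a point fixed in the world has none). Each returns a list of dicts, best first, with "conf" (0 to 1); they miss things now and then, are a little off and sometimes report something else, mostly with a low value. They report only what shows in the picture. A call takes as long as a camera call. They do not tell look-alikes from the thing itself.
- models.boxes_of(camera, target): "extent" ([left, top, right, bottom] in pixels, round what is visible of it).
- models.silhouettes(camera, target): "mask" (384x512 bool, what is visible of it) and "extent" ([left, top, right, bottom] in pixels, round what is visible of it).
The state is a dict: "t": time; "joints": joint angles; "joint_vel": joint speeds; "effort": joint torques, N m; "eef_pos": TCP position; "tcp_rot": TCP orientation; "ft_force": force on the tool from outside, world axes, zero at the start; "ft_torque": the same for the moment, N m; "width": finger opening in mm; "gripper_force": force on a finger pad.
Only numpy, scipy, OpenCV 4.12 (cv2) and the standard library are available. Lean on these libraries where they do the work, as an engineer would, in place of code of your own. Each camera call takes 0.05 s, during which the arm holds its last target. There are 200 camera calls.

### The job

Lift the stick gauge out of its holder, set it upright over the valve stem on the steel jar and press it straight down until its mouth squeezes the black rubber ring and the white rod has been driven out of its top; keep it pressed for about a second, never pushing with 25 N or more. Then stand the gauge back in its holder, mouth down and all the way in, with the rod still out so the reading can be taken, and let go. Touch the jar only with the gauge and leave the other things where they are.

Things in the scene. Friction and masses are not known exactly. Their poses are not given: they have to be found in the camera images.
- gauge: Loose stick pressure gauge, about 0.1 to 0.15 kg, standing upright in the holder. Origin: centre of its open mouth (lowest end), z along the gauge to its top. Round aluminium barrel, 22 mm diameter from z = 16 to 95 mm; the mouth flares to 32 mm outside. Inside, the mouth narrows from 24 mm wide to a 14 mm bore at z = 16 mm; the rod's flat lower end waits in the bore at z = 18 mm.
- gauge_grip (a point): Where to grip the gauge: on its axis amid the dark grip rings, 82 mm above its mouth, 13 mm below the barrel's top. Gripped here, the rod when out stays clear of the gripper's body.
- rod (a joint): The reading: how far the white rod (tip 9 mm diameter) is out of the barrel's top, in m; 0 = in (tip 3.5 mm above the barrel's top), end of travel 0.022. It rises against 5.2 N of friction and a 230 N/m spring and stays where it was pushed. The jar's hidden pressure drives it to some 5 to 18 mm.
- holder: Fixed white plastic block 90 x 90 x 45 mm, origin at the centre of its underside on the table, z up; a round hole in its top, 37 mm diameter, 38 mm deep, its floor 7 mm above the table.
- holder_hole0 (a point): Centre of the holder's hole, at the mouth of the hole on the block's top face, 38 mm above the hole's floor. The gauge's mouth rests on the floor of the hole when it is all the way in.
- jar: Fixed steel culture jar, 124 mm diameter over its lid (138 mm over the three clamps), flat lid top 88 mm above the table; origin at the centre of its underside, x towards the valve; a black bar handle 50 x 12 mm stands 10 mm above the lid on the other side.
- valve_foot (a point): Point on the lid's top on the valve's vertical axis, 22 mm from the jar's axis. The brass valve is screwed in to a different, unmeasured height each time: the top of its black rubber ring (35 mm diameter) lies 22 to 52 mm above this point, the tip of the upright steel stem (9 mm diameter, rounded) 40 mm above the ring's top, so 62 to 92 mm above this point.
- stem (a joint): How far the valve's steel stem is pushed down, in m; 0 = fully out, 0.024 at most. The jar's hidden pressure, a steady 6 to 10 N, pushes it out; it sinks when pressed harder. Once the stem meets the rod's lower end inside the gauge, the gauge goes 22 mm further down (part taken up by the rod, the rest by the stem) until its mouth meets the rubber ring.
- seal (a joint): How far the rubber ring is squeezed down, in m; 0 = free. It yields about 1 mm per 8 N on top of the stem's force, 3 mm at most.
- tip_box: Bystander: loose grey and orange box 120 x 85 x 69 mm with rows of small tips; origin centre of its underside.
- tube_rack: Bystander: loose blue rack 90 x 120 x 40 mm of white capped tubes; origin centre of its underside.
- reagent: Bystander: loose amber glass jar, 52 mm diameter, 110 mm high, origin centre of its underside.
Things that resemble listed ones, but are neither listed nor needed, are in the scene too. There is more than one size of the gauge; the one meant has the size given above. What is shaped like the holder but purple is not meant.

How it is judged (in metres and radians):
On the way, in this order (a step that is already met when the one before it is completed fails the run):
1. the gauge is lifted clear of the holder (z of gauge in the frame of holder_hole0 above 0.005 m), for 0.1 s.
2. the upright gauge is pressed home on the valve, squeezing the rubber ring by 0.5 mm or more, and the rod is driven out, for half a second (value of joint seal above 0.0005 m and value of joint rod above 0.004 m and contact force between gauge and jar above 3 N and angle between gauge's own z axis and vertical below 0.15 rad and horizontal distance between gauge and valve_foot below 0.008 m), for 0.5 s.
At the end, for the whole second after the job is handed in: The gauge stands at rest, released, in the holder's hole: mouth within 6 mm of the hole's axis and within 4 mm of its floor, leaning under 0.15 rad, its rod still out by more than 4 mm; the rubber ring is free again (squeezed under 0.3 mm) (horizontal distance between gauge and holder_hole0 below 0.006 m and z of gauge in the frame of holder_hole0 below -0.034 m and angle between gauge's own z axis and vertical below 0.15 rad and value of joint rod above 0.004 m and value of joint seal below 0.0003 m and linear speed of gauge below 0.02 m/s); the robot touches nothing.
It fails at once if the gauge pushes on the jar or its valve with 25 N or more (contact force between gauge and jar above 25 N).
It fails at once if the robot itself pushes on the jar (contact force between any of the fingers, the arm and jar above 2 N).
It fails at once if the tip box is moved by more than 20 mm or tipped (distance of tip_box from where it was at the start of the episode above 0.02 m or angle between tip_box's own z axis and vertical above 0.3 rad).
It fails at once if the tube rack is moved by more than 20 mm or tipped (distance of tube_rack from where it was at the start of the episode above 0.02 m or angle between tube_rack's own z axis and vertical above 0.3 rad).
It fails at once if the amber jar is moved by more than 20 mm or tipped (distance of reagent from where it was at the start of the episode above 0.02 m or angle between reagent's own z axis and vertical above 0.3 rad).
It also fails if it takes over 69 s, if anything falls off the work surface, if the arm or the gripper's body presses on something with over 40 N, if the wrist force passes 120 N, or if a joint passes its speed limit or range.

## Working session

There is one attempt and no reset: what is moved stays moved. The work goes in short steps, each a Python script; the robot and the scene stay as the last script left them, time stands still between calls to the robot, and variables do not carry over. Pictures are saved under pics/ and viewed, at most 10 in all, crops included, and the job is handed in when it is done.

```bash
mkdir -p pics; ls; python3 - <<'E'
from rig import arm,kin,monitor,imaging,models
import cv2,numpy as np
ims=[]
for c in("scene","top"):
    im=imaging.grab_frame(c);cv2.imwrite(f"pics/{c}.png",im[:,:,::-1])
    i=imaging.camera_info(c);print(c,i)
    for t in("gauge","holder","jar","valve_foot","stem","reagent","tip_box","tube_rack"):
        try:print(t,[(round(d["conf"],2),np.round(d["extent"]).tolist()) for d in models.boxes_of(c,t)])
        except Exception as e:print(t,e)
print(monitor.get_state()["t"])
E
```

```text
pics
scene {'camera_matrix': array([[415.26197838,   0.        , 251.53889966],
       [  0.        , 415.26197838, 188.29460423],
       [  0.        ,   0.        ,   1.        ]]), 'rvec': array([ 1.65821359,  1.67982509, -0.80290509]), 'tvec': array([-110.23154573, -240.03259506, 1485.3123226 ])}
gauge [(0.62, [275.0, 196.0, 287.0, 223.0]), (0.57, [319.0, 188.0, 335.0, 236.0])]
holder [(0.95, [257.0, 203.0, 303.0, 250.0]), (0.86, [263.0, 243.0, 321.0, 302.0])]
jar [(0.98, [99.0, 157.0, 154.0, 223.0])]
valve_foot [(0.83, [98.0, 162.0, 156.0, 219.0])]
stem [(0.56, [128.0, 159.0, 133.0, 177.0]), (0.42, [277.0, 197.0, 288.0, 223.0])]
reagent [(0.69, [98.0, 248.0, 133.0, 299.0])]
tip_box [(0.57, [188.0, 252.0, 233.0, 319.0])]
tube_rack [(0.93, [326.0, 155.0, 380.0, 184.0])]
top {'camera_matrix': array([[400.01836717,   0.        , 259.25908671],
       [  0.        , 400.01836717, 194.13963408],
       [  0.        ,   0.        ,   1.        ]]), 'rvec': array([ 2.11975061, -2.13121589,  0.20205786]), 'tvec': array([ 109.70306899,  536.97546461, 1125.07465085])}
gauge [(0.67, [189.0, 180.0, 205.0, 203.0]), (0.53, [232.0, 184.0, 240.0, 197.0])]
holder [(0.84, [211.0, 121.0, 249.0, 161.0]), (0.71, [213.0, 168.0, 256.0, 209.0])]
jar [(0.73, [344.0, 185.0, 390.0, 234.0])]
valve_foot [(0.71, [342.0, 191.0, 393.0, 234.0])]
stem []
reagent [(0.81, [340.0, 111.0, 362.0, 136.0])]
tip_box [(0.87, [269.0, 104.0, 303.0, 153.0]), (0.55, [129.0, 255.0, 181.0, 296.0])]
tube_rack [(0.57, [131.0, 256.0, 181.0, 296.0])]
0.9
```

```bash
python3 - <<'E'
import cv2,numpy as np
a=cv2.imread("pics/scene.png")[130:330,80:400];b=cv2.imread("pics/top.png")[90:310,110:430]
cv2.imwrite("pics/s2.png",cv2.resize(a,(800,500),interpolation=cv2.INTER_CUBIC))
cv2.imwrite("pics/t2.png",cv2.resize(b,(800,550),interpolation=cv2.INTER_CUBIC))
E
```

```text
(no output)
```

View pics/s2.png

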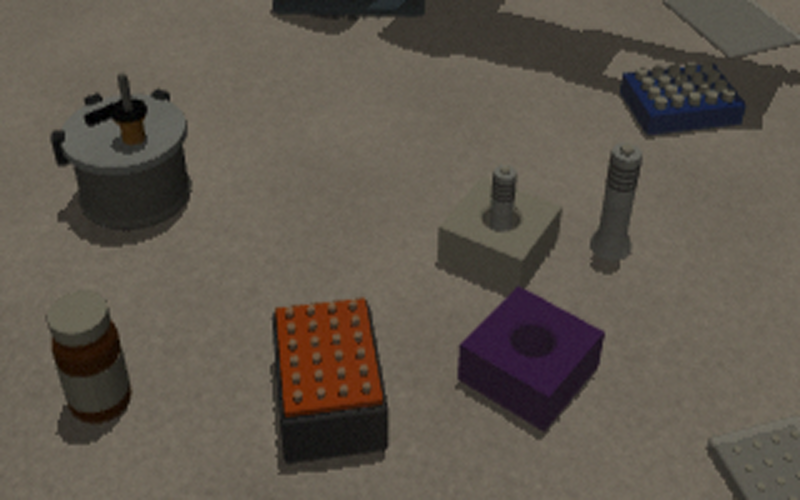

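View pics/t2.png

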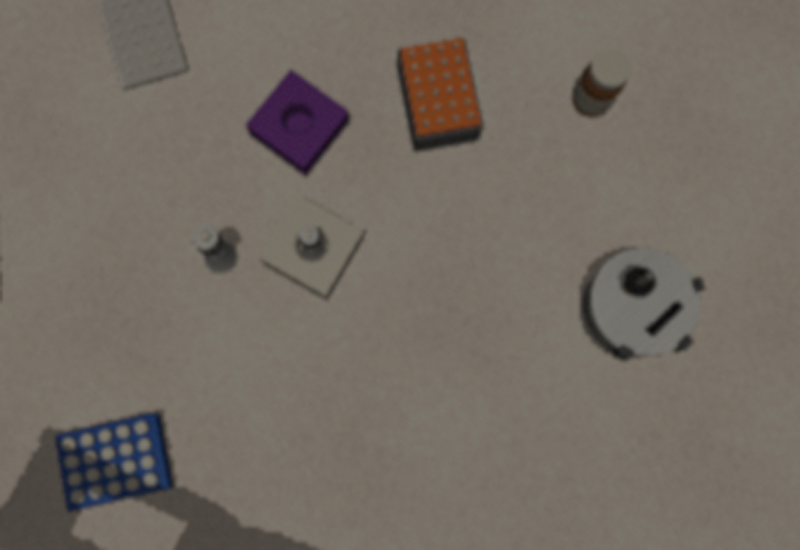

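Gauge candidates: one stands in the white holder (scene ≈ 281,210; top ≈ 234,185), the other stands bare on the table (scene ≈ 327,212; top ≈ 195,188) and looks larger. Holders: white (scene ≈ 280,227) and purple (≈ 292,272), which is the decoy. The gauge in the white holder fits, because the description has it standing in the holder. I'll check its size by triangulation and a close-up.

```bash
cat > h.py <<'E'
from rig import arm,kin,monitor,imaging,models
import cv2,numpy as np
def cam(i): 
    R=cv2.Rodrigues(np.array(i["rvec"]))[0]; return np.array(i["camera_matrix"]),R,np.array(i["tvec"]).ravel()
def ray(i,uv):
    K,R,t=cam(i); d=R.T@np.linalg.inv(K)@[uv[0],uv[1],1]; return -R.T@t,d/np.linalg.norm(d)
def tri(obs):
    A=np.zeros((3,3));b=np.zeros(3);L=[ray(*o) for o in obs]
    for c,d in L:
        P=np.eye(3)-np.outer(d,d);A+=P;b+=P@c
    p=np.linalg.solve(A,b);return p,[round(float(np.linalg.norm(np.cross(d,p-c))),1) for c,d in L]
def onz(i,uv,z):
    c,d=ray(i,uv);return c+d*(z-c[2])/d[2]
def proj(i,p):
    K,R,t=cam(i);return cv2.projectPoints(np.array(p,float).reshape(-1,1,3),R,t,K,None)[0].reshape(-1,2)
def down(a):  # tool y axis at world angle a, pointing down
    y=np.array([np.cos(a),np.sin(a),0]);z=np.array([0,0,-1.]);return np.column_stack([np.cross(y,z),y,z])
E
python3 - <<'E'
from h import *
S,T=imaging.camera_info("scene"),imaging.camera_info("top")
sc=lambda x,y:(x/2.5+80-.3,y/2.5+130-.3); tc=lambda x,y:(x/2.5+110-.3,y/2.5+90-.3)
for n,a,b in [("gaugetop",(503,170),(310,231)),("loosetop",(626,150),(205,231)),("stem tip",(123,76),(629,271)),("ring",(130,108),(637,281))]:
    print(n,tri([(S,sc(*a)),(T,tc(*b))]))
print("holder hole", onz(S,sc(502,217),45),onz(T,tc(311,243),45))
print("holder corners",[onz(T,tc(*p),45)[:2].round(0).tolist() for p in [(262,262),(326,296),(365,231),(306,197)]])
print("jar centre",onz(T,tc(645,301),88))
print("foot dir handle",onz(T,tc(664,318),98))
for n,p,z in [("loose",(614,240),0)]: print(n,onz(S,sc(*p),z))
print("racks",onz(T,tc(115,460),40),onz(T,tc(440,90),69),onz(T,tc(605,75),110))
st=monitor.get_state();w=imaging.camera_info("wrist");K,R,t=cam(w)
print("wrist cam pos",-R.T@t,"axes rows",R.round(2),K[0,0],st["eef_pos"],np.array(st["tcp_rot"]).round(2))
E
```

```text
gaugetop (array([561.69117584, 178.45169005, 106.43459677]), [0.2, 0.2])
loosetop (array([557.15632166, 292.27411032, 129.49014944]), [0.4, 0.4])
stem tip (array([ 505.71698886, -172.26763721,  165.05206188]), [9.8, 9.8])
ring (array([ 499.92118378, -182.03190521,  125.31337948]), [1.1, 1.1])
holder hole [558.87534084 181.44488386  45.        ] [560.66589034 181.11534351  45.        ]
holder corners [[538.0, 239.0], [497.0, 163.0], [575.0, 117.0], [617.0, 187.0]]
jar centre [ 483.00688721 -198.76009189   88.        ]
foot dir handle [ 462.29850365 -216.11568689   98.        ]
loose [540.26429571 299.93510298   0.        ]
racks [309.92849337 403.57800458  40.        ] [741.48044374  26.76250999  69.        ] [ 743.62236249 -161.13158584  110.        ]
wrist cam pos [ 71.17278732 550.83858379 373.16948707] axes rows [[ 0.27  0.96  0.  ]
 [ 0.91 -0.26  0.32]
 [ 0.31 -0.09 -0.95]] 281.01441058913673 [151.35825454 528.77816439 231.31901159] [[-0.96  0.28  0.  ]
 [ 0.28  0.96  0.  ]
 [-0.    0.   -1.  ]]
```

```bash
python3 - <<'E'
from h import *
import pickle
st=[]
def view(p,a,n,targets):
    arm.reach(p,down(a)); arm.wait(.2)
    i=imaging.camera_info("wrist");im=imaging.grab_frame("wrist")
    cv2.imwrite(f"pics/{n}.png",im[:,:,::-1]);pickle.dump(i,open(f"pics/{n}.pkl","wb"))
    for t in targets: print(n,t,[(round(d["conf"],2),np.round(d["extent"],1).tolist()) for d in models.boxes_of("wrist",t)])
ag=np.arctan2(178,562)+np.pi/2
aj=np.arctan2(-182,500)+np.pi/2
view([500,-182,330],aj,"j1",("stem","seal","jar"))
view([490,-110,330],aj,"j2",("stem","seal","jar"))
view([561,178,250],ag,"g1",("gauge","holder"))
print(monitor.get_state()["t"],monitor.get_state()["joints"])
a=[cv2.imread(f"pics/{n}.png") for n in("j1","j2","g1")]
cv2.imwrite("pics/m1.png",np.hstack([cv2.resize(x,(400,300),interpolation=cv2.INTER_AREA) for x in a[:2]]))
E
```

```text
j1 stem [(0.45, [250.7, 160.0, 258.6, 173.4])]
j1 seal [(0.58, [243.5, 151.2, 272.4, 174.3])]
j1 jar [(0.72, [192.9, 94.4, 284.5, 190.0]), (0.5, [378.7, 198.3, 459.2, 286.9])]
j2 stem [(0.73, [405.3, 90.6, 496.0, 160.5]), (0.66, [445.2, 119.1, 495.3, 137.4]), (0.51, [199.2, 187.1, 207.7, 202.4])]
j2 seal [(0.85, [195.0, 175.1, 222.6, 200.1])]
j2 jar [(0.9, [149.4, 121.0, 242.6, 212.6])]
g1 gauge [(0.84, [323.3, 161.1, 380.9, 219.0]), (0.76, [251.3, 147.5, 274.2, 182.9])]
g1 holder [(0.83, [210.6, 109.8, 312.5, 205.4]), (0.72, [199.1, 214.1, 284.0, 299.8])]
6.425 [ 1.16438005e-01  3.16420679e-01  1.40895207e+00 -5.47991890e-05
  1.41567547e+00 -1.75965193e+00]
```

View pics/m1.png

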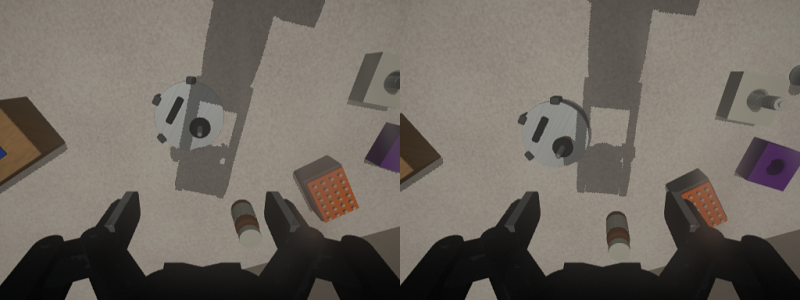

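View pics/g1.png

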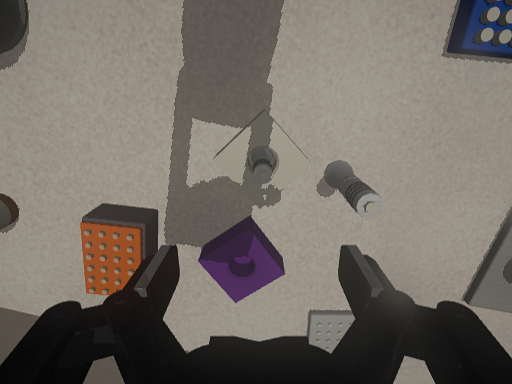

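j1/j2 show the jar: ring ≈ (258,163) and (209,187), with the stem leaning down-left in the image. In g1 the gauge is in the white holder at ≈ (262,165), and the bigger bare one runs (338,173)–(370,205). I'll enlarge to confirm and read off pixels.

```bash
python3 - <<'E'
from h import *
c=[]
for n,(x,y) in (("j1",(258,163)),("j2",(209,187)),("g1",(262,165))):
    im=cv2.imread(f"pics/{n}.png");h=25 if n[0]=="j" else 50
    c.append(cv2.resize(im[y-h:y+h,x-h:x+h],(260,260),interpolation=cv2.INTER_CUBIC))
r=cv2.convertScaleAbs(np.hstack(c),alpha=1.6)
cv2.imwrite("pics/m2.png",r)
E
```

```text
(no output)
```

View pics/m2.png

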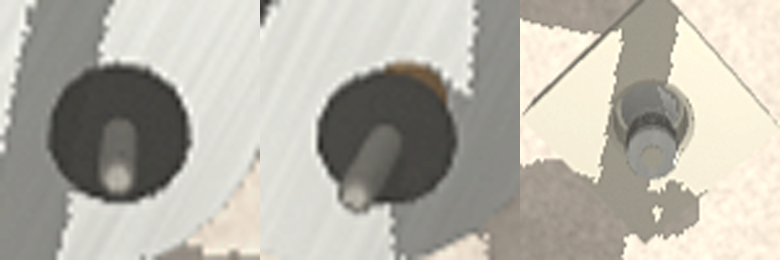

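```bash
python3 - <<'E'
from h import *
import pickle
J1,J2,G1=[pickle.load(open(f"pics/{n}.pkl","rb")) for n in("j1","j2","g1")]
S,T=imaging.camera_info("scene"),imaging.camera_info("top")
o=-.4
ring=[(J1,(256.1+o,163.6+o)),(J2,(208.4+o,188+o))];tip=[(J1,(255.9+o,172.2+o)),(J2,(202.3+o,199.5+o))]
sc=lambda x,y:(x/2.5+80-.3,y/2.5+130-.3); tc=lambda x,y:(x/2.5+110-.3,y/2.5+90-.3)
print("ring",tri(ring),tri(ring+[(S,sc(130,109)),(T,tc(637,281))]))
print("tip",tri(tip),tri(tip+[(S,sc(123,76))]))
for z in(110,118,125,132,140):print(z,[onz(*r,z)[:2].round(1).tolist() for r in ring],[onz(*r,z+40)[:2].round(1).tolist() for r in tip])
g=(G1,(262.6,174.4))
print("gauge",tri([g,(S,sc(503,170)),(T,tc(310,231))]),onz(*g,105.5))
print("hole",onz(G1,(212+131/2.6-.4,115+119/2.6-.4),45))
print(monitor.get_state()["eef_pos"])
E
```

```text
ring (array([ 499.03646969, -185.61376355,  119.53380618]), [0.3, 0.3]) (array([ 498.78672445, -183.81286621,  123.05509332]), [1.5, 1.2, 0.4, 2.7])
tip (array([ 498.86252671, -185.35254234,  162.97484628]), [0.3, 0.3]) (array([ 498.94594329, -185.1159764 ,  162.36166801]), [0.4, 0.5, 0.7])
110 [[501.5, -186.4], [501.0, -188.4]] [[502.4, -186.6], [502.2, -189.7]]
118 [[499.7, -185.7], [499.1, -186.1]] [[500.4, -185.8], [500.0, -187.0]]
125 [[498.2, -185.1], [497.3, -184.0]] [[498.6, -185.1], [498.0, -184.7]]
132 [[496.6, -184.5], [495.6, -182.0]] [[496.9, -184.4], [496.1, -182.4]]
140 [[494.9, -183.7], [493.6, -179.7]] [[494.9, -183.6], [493.8, -179.7]]
gauge (array([559.83029929, 178.91227023, 104.8510159 ]), [2.2, 0.4, 2.2]) [557.47818536 179.44738796 105.5       ]
hole [556.19538734 179.1291264   45.        ]
[561.24990381 177.18382948 250.3154459 ]
```

```bash
python3 - <<'E'
from h import *
ag=np.arctan2(178,562)+np.pi/2
R=down(ag)
arm.set_gripper(60)
arm.reach([559.5,179,160],R); arm.move_l([559.5,179,71],speed=100)
arm.wait(.2)
s=monitor.get_state();print(s["eef_pos"],np.array(s["ft_force"]).round(2))
arm.set_gripper(15,f_grip=90);arm.wait(.3)
s=monitor.get_state();print(s["t"],s["width"],s["gripper_force"],s["eef_pos"],np.array(s["ft_force"]).round(2),np.array(s["ft_torque"]).round(2))
print("R",R[:,0],R[:,1])
im=imaging.grab_frame("wrist");cv2.imwrite("pics/gr.png",im[:,:,::-1])
E
```

```text
[559.90643176 179.07234162  71.66976796] [ 0.05  0.63 -0.38]
9.2417 19.465408096408883 87.81998991966248 [559.66859215 179.09086447  71.28907131] [-1.65  0.65  4.79] [0.1  0.19 0.01]
R [-0.95332595 -0.30194309 -0.        ] [-0.30194309  0.95332595  0.        ]
```

View pics/gr.png

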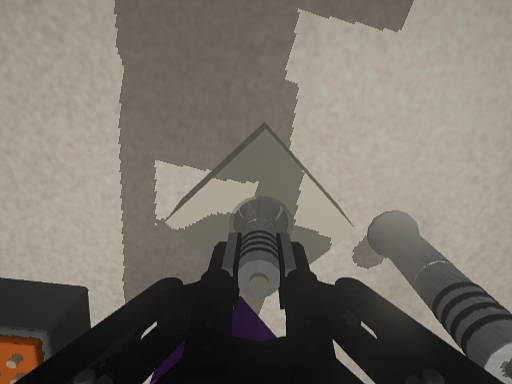

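Grasp is good: the gauge sits between the pads at the rings, width 19.5 mm. Next I'll lift it and hover over the valve.

```bash
python3 - <<'E'
from h import *
import pickle
s=monitor.get_state();p=s["eef_pos"]
pickle.dump(np.array(p),open("pics/grasp.pkl","wb"))
arm.move_l([559.5,179,150],speed=100); arm.wait(.2)
arm.move_l([559.5,179,270],speed=200)
aj=np.arctan2(-185,499)+np.pi/2
arm.reach([499.2,-184.7,250],down(aj));arm.wait(.4)
s=monitor.get_state();print(s["t"],s["width"],s["eef_pos"],np.array(s["ft_force"]).round(2))
for c in("wrist","scene","top"):
    i=imaging.camera_info(c);im=imaging.grab_frame(c);cv2.imwrite(f"pics/h_{c}.png",im[:,:,::-1]);pickle.dump(i,open(f"pics/h_{c}.pkl","wb"))
a=cv2.imread("pics/h_wrist.png")[100:330,150:380];b=cv2.imread("pics/h_scene.png")[115:215,80:180]
cv2.imwrite("pics/m3.png",cv2.convertScaleAbs(np.hstack([cv2.resize(x,(400,400),interpolation=cv2.INTER_CUBIC) for x in(a,b)]),alpha=1.5))
E
```

```text
12.9667 19.88867543061083 [ 499.42112488 -184.26351085  250.04710828] [ 0.9   1.03 -1.35]
```

View pics/m3.png

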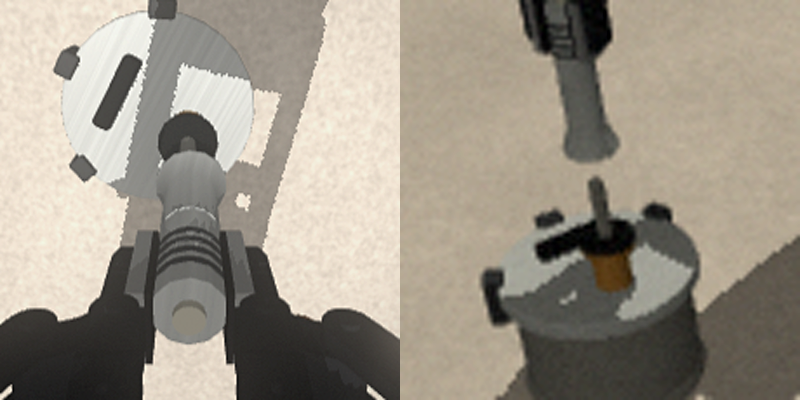

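```bash
python3 - <<'E'
from h import *
import pickle
W,S=[pickle.load(open(f"pics/h_{c}.pkl","rb")) for c in("wrist","scene")]
c=np.array([499.42,-184.26]);m=250.05-64.3
aj=np.arctan2(-185,499)+np.pi/2;R=down(aj);tx=R[:,0];ty=R[:,1]
w=lambda x,y:np.array([150+x/1.739-.3,100+y/1.739-.3]);s=lambda x,y:np.array([80+x/4-.4,115+y/4-.4])
def res(n,i,obs,p):
    q=proj(i,p)[0];J=[proj(i,np.array(p)+5*d)[0]/5-q/5 for d in(tx,ty,np.array([0,0,1.]))]
    print(n,"obs-pred px",(obs-q).round(2),"px/mm tx,ty,z",np.round(J,2).tolist())
res("W rodtip",W,w(189,318),[*c,m+98.5])
res("W mouth rim far",W,w(190,150),np.array([*c,m])+16*tx)
sp=[499.2,-184.7]
res("W ring",W,w(188,137),[*sp,121.5])
res("S mouth near-centre",S,s(590,145),[*c,m])
res("S stemtip",S,s(596.5,180),[*sp,161.5])
res("S ring",S,s(607,236),[*sp,121.5])
E
```

```text
W rodtip obs-pred px [-1.73 -3.39] px/mm tx,ty,z [[0.01, -1.85], [2.18, 0.0], [0.01, 1.46]]
W mouth rim far obs-pred px [-0.43 -0.15] px/mm tx,ty,z [[0.0, -1.24], [1.3, 0.0], [0.0, 0.41]]
W ring obs-pred px [-0.82 -2.93] px/mm tx,ty,z [[0.0, -0.96], [0.99, 0.0], [0.0, 0.3]]
S mouth near-centre obs-pred px [99.78 -1.02] px/mm tx,ty,z [[0.24, -0.21], [0.37, 0.09], [-0.07, -0.36]]
S stemtip obs-pred px [99.93 -0.82] px/mm tx,ty,z [[0.24, -0.22], [0.36, 0.09], [-0.07, -0.35]]
S ring obs-pred px [99.96 -0.46] px/mm tx,ty,z [[0.23, -0.22], [0.35, 0.09], [-0.06, -0.33]]
```

Residuals agree in both cameras to within about 1 mm, once the 100 px panel offset in the scene rows is removed. I'll lower until first contact.

```bash
python3 - <<'E'
from h import *
X,Y=499.2,-184.7
f=lambda:np.array(monitor.get_state()["ft_force"])
arm.wait(.2);f0=f()
r=arm.move_l([X,Y,200],speed=20,until_force=3)
s=monitor.get_state();print(r,s["t"],s["eef_pos"],(f()-f0).round(2),np.array(s["ft_torque"]).round(2),f0.round(2))
E
```

```text
True 15.1 [ 499.10287012 -184.65726136  209.48178682] [-0.25  0.23  4.71] [-0.04 -0.09 -0.05] [ 0.08  0.03 -1.54]
```

```bash
python3 - <<'E'
from h import *
X,Y=499.2,-184.7
F0=-1.54
st=lambda:(lambda s:(round(s["t"],2),round(float(s["eef_pos"][2]),2),round(float(s["ft_force"][2])-F0,2),np.array(s["ft_force"][:2]).round(1).tolist()))(monitor.get_state())
for z in(203,197,190.5):
    r=arm.move_l([X,Y,z],speed=12,until_force=7);print(r,st())
    if r:break
arm.wait(.2);P=st()[2];print("P",P)
z=190.5
while z>182 and not r:
    z-=.4;arm.move_l([X,Y,z],speed=5);arm.wait(.08);q=st();print(z,q)
    if q[2]>P+8 or q[2]>18:break
arm.wait(.3);print(st())
E
```

```text
False (15.73, 202.92, 6.17, [0.8, 0.2])
False (16.38, 197.35, 8.06, [-0.7, 0.4])
False (17.07, 190.84, 7.52, [-0.3, 1.2])
P 9.71
190.1 (17.61, 190.47, 8.09, [0.2, 0.6])
189.7 (17.94, 190.1, 8.04, [0.0, 1.4])
189.29999999999998 (18.27, 189.69, 7.75, [0.4, 0.1])
188.89999999999998 (18.61, 189.29, 8.02, [-0.9, 0.1])
188.49999999999997 (18.94, 188.89, 8.06, [0.3, 0.6])
188.09999999999997 (19.27, 188.49, 8.65, [0.4, 1.1])
187.69999999999996 (19.61, 188.28, 9.72, [-1.4, 1.4])
187.29999999999995 (19.94, 188.1, 10.8, [-1.0, 0.9])
186.89999999999995 (20.27, 187.94, 11.95, [-2.0, 1.7])
186.49999999999994 (20.61, 187.72, 14.23, [-1.4, 1.3])
186.09999999999994 (20.94, 187.58, 14.82, [-2.0, 1.1])
185.69999999999993 (21.27, 187.38, 15.75, [-2.9, 2.1])
185.29999999999993 (21.61, 187.21, 16.28, [-2.9, 2.6])
184.89999999999992 (21.94, 187.04, 18.02, [-1.8, 2.0])
(22.24, 187.01, 18.82, [-2.5, 2.3])
```

```bash
python3 - <<'E'
from h import *
import pickle
X,Y=499.2,-184.7
mx=0
arm.wait(1.0);s=monitor.get_state();print(s["ft_force"][2]+1.54,s["eef_pos"])
arm.move_l([X,Y,205],speed=20);arm.move_l([X,Y,275],speed=100)
arm.wait(.3);s=monitor.get_state();print(s["t"],s["width"],np.array(s["ft_force"]).round(2))
ag=np.arctan2(178,562)+np.pi/2
arm.reach([559.5,179,260],down(ag));arm.move_l([559.5,179,130],speed=120);arm.wait(.4)
s=monitor.get_state();print(s["t"],s["eef_pos"])
for c in("wrist","scene"):
    i=imaging.camera_info(c);im=imaging.grab_frame(c);cv2.imwrite(f"pics/b_{c}.png",im[:,:,::-1]);pickle.dump(i,open(f"pics/b_{c}.pkl","wb"))
a=cv2.imread("pics/b_wrist.png")[130:360,150:380];b=cv2.imread("pics/b_scene.png")[170:270,230:330]
cv2.imwrite("pics/m4.png",cv2.convertScaleAbs(np.hstack([cv2.resize(x,(400,400),interpolation=cv2.INTER_CUBIC) for x in(a,b)]),alpha=1.5))
E
```

```text
18.236310412388164 [ 499.71159553 -184.85338489  186.98088095]
25.55 19.58959805489904 [ 1.2  -0.38 -1.34]
28.5667 [559.58827262 179.04268427 130.23638829]
```

View pics/m4.png

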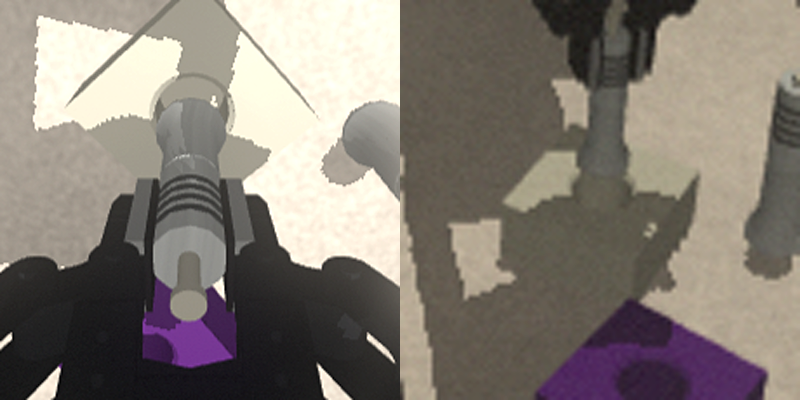

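The rod is out by about 10 mm at the gauge top (189,305), and the mouth is centred over the hole within about 1 mm. Lowering it into the holder now.

```bash
python3 - <<'E'
from h import *
arm.wait(.1)
r=arm.move_l([559.5,179,66],speed=25,until_force=5)
arm.wait(.1);s=monitor.get_state();print(r,s["t"],s["eef_pos"],np.array(s["ft_force"]).round(2))
E
```

```text
True 30.9333 [559.5154049  179.05227536  71.26444324] [-1.33  0.45  6.34]
```

```bash
python3 - <<'E'
from h import *
arm.set_gripper(60);arm.wait(.3)
arm.move_l([559.5,179,200],speed=100);arm.wait(.3)
s=monitor.get_state();print(s["t"],s["eef_pos"],s["width"])
a=imaging.grab_frame("wrist")[100:250,170:370,::-1];b=imaging.grab_frame("scene")[170:270,230:330,::-1]
cv2.imwrite("pics/m5.png",cv2.convertScaleAbs(np.hstack([cv2.resize(x,(400,400 if x is b else 300),interpolation=cv2.INTER_CUBIC)[:300] for x in(a,b)]),alpha=1.5))
E
```

```text
33.45 [559.37321393 178.97619194 199.66932579] 60.204303287139325
```

View pics/m5.png

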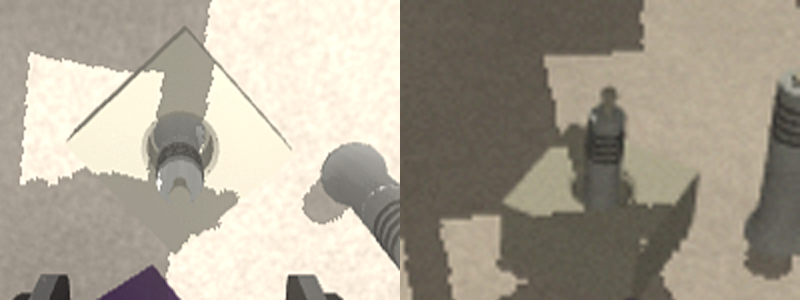

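The gauge stands upright in the white holder (crop ≈ 605,140) with the rod out above it (≈ 608,97), and the gripper is clear.

```bash
python3 -c "
from rig import arm
print(arm.close_job())"
```

```text
the job is handed in; nothing more can be done
None
```

The gauge was pressed on the valve at about 18 N for over a second and is back in its white holder, fully in and released with the rod about 10 mm out; the job is handed in, but no verdict came back.

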